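# Park the indexing plunger, then run the sample carriage to its end stop

### The arm

A 7-joint arm with a two-finger parallel gripper is mounted at the origin on a cart in front of the work surface, level with it; the furniture and walls round the work are solid. World frame = base frame: x ahead of the robot, y to its left, z up, the work surface at z = 0. Lengths are in m, angles in rad, forces in N, time in s.
With the tool pointing down it reaches from about 0.4 to 0.875 m from the base axis. Payload 6.5 kg.
Tool frame: the origin (TCP) lies midway between the tips of the shut fingers; the grasp point (between the pads) lies r.tcp_to_grasp behind it (r.tcp_to_grasp is the distance from the TCP to the grasp point, in m); z points along the fingers, y is the direction in which the jaws open and shut (so a half turn about z gives the same grasp; the last joint's range is limited). The gripper opens to 88 mm and grips with 3 to 60 N. Pads are 18 mm wide; open, the fingers measure 123 mm over their backs; the gripper's body (75 mm by 187 mm) begins 45 mm behind the grasp point.
Start: joints at [1.207, 0.536, -0.004, 1.538, 0.003, 1.067, -0.071], TCP at [0.191, -0.621, 0.239] pointing down, gripper open.
Joint ranges: [-2.7, 2.7], [-0.37, 2.16], [-1.27, 1.26], [0.24, 2.4], [-1.31, 4.45], [0.19, 1.91], [-2.76, 2.76]. Speed limits (rad/s): [2.39, 2.39, 3.14, 3.14, 3.14, 3.14, 3.14].

### API

Orientations are given as a unit quaternion [x, y, z, w].
In Python, from station import r, imaging, close_job gives the robot as it stands.
- The arm moves only by the tool send_rows, never from a script. Its argument "moves" is a list of rows, each an object with "slide": the shift along the tool's x, y, z in units of 40 mm (1.0 is 40 mm), a list of three; "angular": the turn, a rotation vector about the tool's x, y, z in units of 5 degrees (1.0 is 5 degrees), a list of three. In form: [{"slide": [x, y, z], "angular": [ax, ay, az]}, ...]. A call has 1 to 8 rows; each row is the pose to reach, as a shift and turn from the pose commanded when the call began, along the tool's axes at that moment; what a row does not reach only later rows make up. A row lasts 1/8 s, in which the tool goes at most 62.5 mm and 10.7 degrees, less where a joint would pass 70% of its speed; a pose out of reach is approached as far as the arm can. A call with a gripper value outside its range is refused whole. "gripper" is the finger opening in mm, from 0 to 88.1, set as the call begins (left out, the last holds). The fingers move at their own pace and stop on an object; the grip force is fixed at half the most. Time passes only in rows, so rows that repeat a pose let the fingers close. It gives the time, the measured TCP pose, the force and the opening at its end, in the units of the state.
- r.state(): the state, without advancing time (a new reading comes with each control period).
- imaging.get_image(name): name is "scene" or "side" or "wrist"; returns the picture (384x512x3 uint8, red, green, blue); there is no depth.
- imaging.get_calibration(name): a dict with "K" (3x3 intrinsics, pixels), "extrinsics" (4x4, takes a point from camera to world coordinates). Camera axes: x right, y down, z forward; pixel columns grow to the right and rows downward; lengths in m; the calibration is good to about 2 mm. A picture is of the moment at which its call begins: read the wrist's pose just before it. get_calibration takes no time and is no camera call; for the wrist camera it gives the pose at the moment of the call.
- close_job(): hands the job in, once; it reports no verdict.
The state is a dict: "t": time; "q": joint angles; "qvel": joint speeds; "joint_efforts": joint torques, N m; "tcp_pos": TCP position; "orientation": TCP orientation; "ft_force": force on the tool from outside, world axes, zero at the start; "ft_torque": the same for the moment, N m; "gripper_width": opening from 0.0 (shut) to 1.0 (fully open).
Only numpy, scipy, OpenCV 4.12 (cv2) and the standard library are available. Lean on these libraries where they do the work, as an engineer would, in place of code of your own. Each camera call takes 0.05 s, during which the arm holds its last target.

### The job

The sample carriage is locked to its rail by a spring plunger: pull the black bar knob straight up, twist it clockwise (seen from above) as far as it goes, and ease it down so that it rests in its notch and stays retracted by itself, without jerking it against its stops or letting it snap. Then, with the knob released, push the carriage along the rail until it sits gently against the end stop, and leave the plunger parked and the beaker, vial and pot beside the rail undisturbed.

Things in the scene. Friction and masses are not known exactly. Their poses are not given: they have to be found in the camera images.
- rail: Aluminium rail, 360 mm long (its y), 66 mm wide (its x), 16 mm high, fixed to the worktop; two dark index holes in its top. Origin: centre of its underside, on the worktop. Its +y points along the rail towards the end stop. A tall black computer case (over 0.4 m) stands on the worktop beyond the rail to the right: swing the arm over on the robot's side of it.
- end_stop: Dark steel block 30 mm high on the rail's +y end, with a round rubber bumper that faces the carriage. Origin: on the rail's top face at the middle of the rail's length, not at the block; the bumper's face lies 130 mm along +y from it.
- carriage: Aluminium carriage block on the rail, 76 mm wide (its x), 150 mm long (its y, as the rail's y), 24 mm high. Origin: centre of its underside, 16 mm above the worktop. A flat round puck (46 mm, 9 mm high, fixed) lies on its rear half; the plunger stands 40 mm from the centre in +y; an upright push plate stands at its rear (-y) end. When free it slides with 2 to 4 N.
- carriage_slide (a joint): Travel of the carriage along the rail towards the end stop, m: 0 at the start (locked, under 2 mm of play), 0.110 where its front face meets the rubber bumper (which gives a little).
- push_plate (a point): Point on the middle of the rear face (facing the rail's -y) of the push plate, 60 mm above the worktop. The plate is 8 mm thick (along y), 56 mm wide and stands 36 mm above the carriage's top; this point lies 16 mm below its top edge. Push here towards the rail's +y.
- sleeve: Steel notched sleeve round the plunger, 40 mm across, 21 mm high. Origin: on the plunger's axis at the carriage's top face, 40 mm above the worktop. In it: a deep slot for the plunger's cross key (locked), then clockwise a rim, then the rest notch, closed on its far side by a tall wall. The slots are clocked differently from start to start (0.4 rad either way), which this pose does not show.
- plunger: Steel plunger, origin on its axis, 40 mm above the worktop when locked. Its black bar knob is 36 mm long (its x), 20 mm wide (its y; grip across this), from 24 to 56 mm above the origin; its x lies along the carriage's x when locked. Keep fingertips 23 mm or more above the carriage's top (sleeve below). A spring pulls it down with 6 N when locked, 9 to 11 N lifted.
- knob_top (a point): Centre of the knob's top face, 96 mm above the worktop when locked. Grip about 9 to 12 mm below it. Turn gently: the sleeve's walls and the pull stop bear 30 N from the cross key or collar, which is about 0.4 N m of twist at a wall. Let down under control: from more than a few mm the spring makes it snap.
- plunger_lift (a joint): Lift of the plunger, m: 0 locked; more than 0.0095 is needed for its cross key to pass over the rim; a hard pull stop is met at 0.0135; 0.0065 when it rests in its notch. Resting on the rim (about 0.0095) is not parked.
- plunger_turn (a joint): Turn of the plunger, rad, growing clockwise seen from above; 0 at the start. Almost free (0.02 N m) until the far wall of the rest notch is felt, somewhere from 0.55 to 1.42 rad, different each start. The notch reaches back only about 0.12 rad from there: lower the plunger at the wall or up to 0.08 rad short of it. Anticlockwise a tall wall blocks it soon.
- beaker: Glass beaker, 45 mm wide, 58 mm high, loose beside the rail. Origin: centre of its underside. Leave it alone.
- vial: Small screw-cap vial, 22 mm wide, 46 mm high, loose beside the rail. Origin: centre of its underside. Leave it alone.
- pot: Small white screw-cap pot, 37 mm wide, 34 mm high, loose beside the rail. Origin: centre of its underside. Leave it alone.

How it is judged:
By the outcome, as a careful person would: the job done as asked, in the order asked, and still so for the second after the job is handed in, with the robot touching nothing.
It also fails if it takes over 72 s, if anything falls off the work surface, if the arm or the gripper's body presses on something with over 40 N, if the wrist force passes 120 N, or if a joint passes its speed limit or range.

## Working session

There is one attempt and no reset: what is moved stays moved. The work goes in short steps, Python scripts to look and compute and a tool call to move; the robot and the scene stay as the last step left them, time stands still between calls to the robot, and variables do not carry over. Pictures are saved under pics/ and viewed, and the job is handed in when it is done.

Besides the shell and the picture viewer there is one more tool, called after "Request:" as name([rows], argument=value, ...), one row to a line, values as JSON. send_rows: Moves the arm, as the interface text tells. Its arguments: {"type":"object","properties":{"moves":{"type":"array"},"gripper":{"type":"number"}},"required":["moves"]}

```bash
ls; mkdir -p pics
python3 - <<'E'
from station import r, imaging
import cv2
s=r.state();print(s,r.tcp_to_grasp)
for n in ["scene","side","wrist"]:
    im=imaging.get_image(n);cv2.imwrite(f"pics/{n}0.png",im[:,:,::-1])
    c=imaging.get_calibration(n);print(n,c["K"].tolist(),c["extrinsics"].round(4).tolist())
E
```

```text
pics
{'t': 0.0, 'q': array([ 1.20678876,  0.5371818 , -0.00438631,  1.53885097,  0.00260295,
        1.06729996, -0.07120495]), 'qvel': array([-0.00369964, -0.0006356 ,  0.00038274,  0.0004602 ,  0.0006657 ,
       -0.00028959,  0.00110225]), 'joint_efforts': array([ 4.11481651e-04, -5.70975494e+01,  9.91254374e-01, -2.51602113e+01,
       -5.61747572e-02,  1.80254190e-02,  1.74562902e-04]), 'tcp_pos': array([ 0.19049996, -0.62082086,  0.23783808]), 'orientation': array([ 9.88932193e-01,  1.48365651e-01, -2.05555908e-04, -8.42679139e-04]), 'ft_force': array([-0.15645086, -0.16182866, -0.85633129]), 'ft_torque': array([-0.00290212, -0.03803337, -0.01470012]), 'gripper_width': 1.0000308320632914} 0.0187
scene [[439.2965897281061, 0.0, 254.6953986922679], [0.0, 439.2965897281061, 196.17246890142022], [0.0, 0.0, 1.0]] [[-0.1408, -0.4753, 0.8685, -0.2088], [-0.99, 0.0594, -0.128, 0.2754], [0.0092, -0.8778, -0.4789, 0.494], [0.0, 0.0, 0.0, 1.0]]
side [[347.7288861916472, 0.0, 253.1477929778641], [0.0, 347.7288861916472, 193.99310922070302], [0.0, 0.0, 1.0]] [[-0.3721, -0.4638, 0.804, -0.134], [-0.928, 0.1662, -0.3336, 0.4608], [0.0211, -0.8702, -0.4922, 0.5034], [0.0, 0.0, 0.0, 1.0]]
wrist [[285.0601310242624, 0.0, 255.38665325881783], [0.0, 285.0601310242624, 189.41535298679443], [0.0, 0.0, 1.0]] [[0.2938, -0.9239, -0.2452, 0.2539], [-0.9559, -0.2842, -0.0744, -0.6031], [-0.001, 0.2562, -0.9666, 0.3845], [0.0, 0.0, 0.0, 1.0]]
```

View pics/scene0.png

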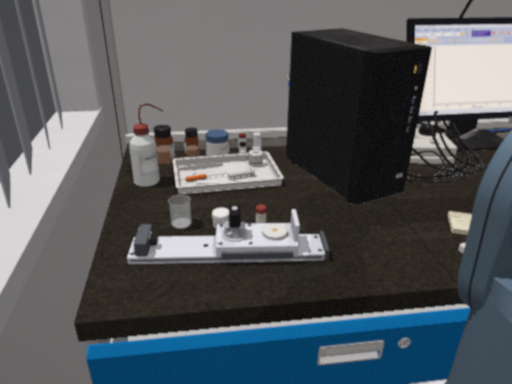

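View pics/side0.png

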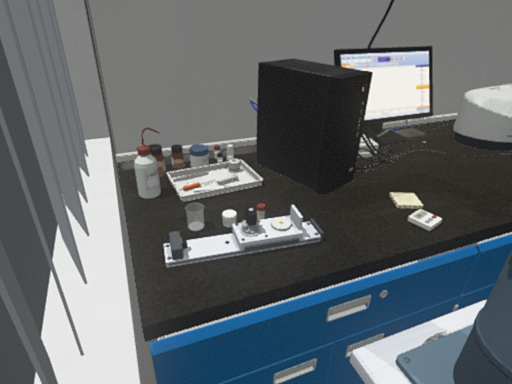

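View pics/wrist0.png

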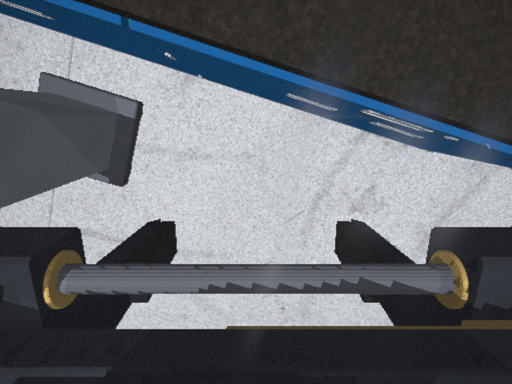

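The scene view shows the rail at about (130–325, 245), with the end stop at its left end (145, 238), the black knob at (235, 215), the push plate at (296, 225), the beaker at (180, 211), the pot at (220, 217) and the vial at (261, 214). I'll zoom in next.

Run:
```python
import cv2
a=cv2.imread("pics/scene0.png")[190:275,115:340]
cv2.imwrite("pics/sz.png",cv2.resize(a,None,fx=3.5,fy=3.5,interpolation=cv2.INTER_CUBIC))
a=cv2.imread("pics/side0.png")[195:270,155:335]
cv2.imwrite("pics/dz.png",cv2.resize(a,None,fx=4,fy=4,interpolation=cv2.INTER_CUBIC))
```

```text
(no output)
```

View pics/sz.png

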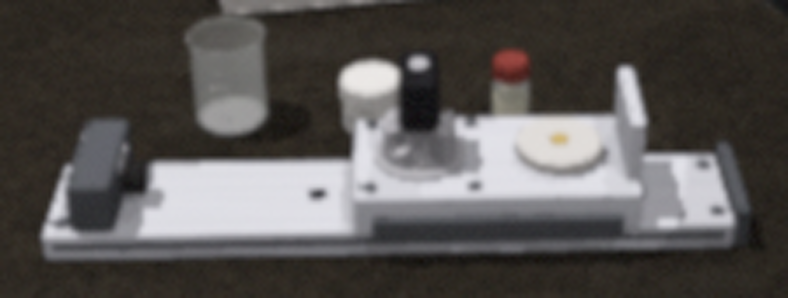

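View pics/dz.png

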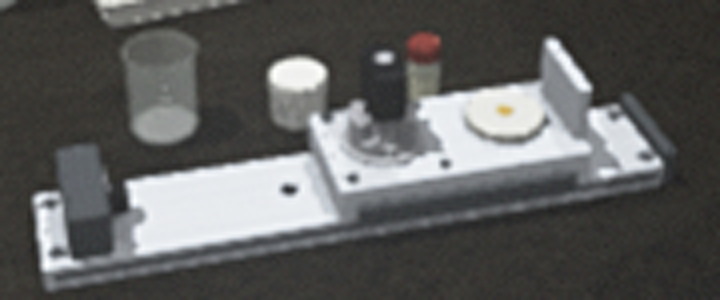

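```bash
cat > h.py <<'E'
import numpy as np
from station import r, imaging
def ray(n,u,v,c=None):
    c=c or imaging.get_calibration(n);E=np.array(c["extrinsics"]);d=np.linalg.inv(c["K"])@[u,v,1]
    return E[:3,3],E[:3,:3]@d
def onz(n,u,v,z,c=None):
    o,d=ray(n,u,v,c);return (o+d*(z-o[2])/d[2])
def tri(a,b):
    (o1,d1),(o2,d2)=a,b
    A=np.stack([d1,-d2],1);t=np.linalg.lstsq(A,o2-o1,rcond=None)[0]
    p,q=o1+d1*t[0],o2+d2*t[1];return (p+q)/2,np.linalg.norm(p-q)
E
python3 - <<'E'
from h import *
S=lambda x,y:(115+x/3.5,190+y/3.5)
D=lambda x,y:(155+x/4,195+y/4)
print("knob",onz("scene",*S(418,64),.096),onz("side",*D(384,57),.096),tri(ray("scene",*S(418,64)),ray("side",*D(384,57))))
for k,a,b,z in [("railFR",(735,247),(664,178),.012),("railFL",(44,240),(48,278),.012),("railBL",(68,162),(35,195),.016),("caFL",(357,208),(350,190),.04),("caFR",(640,195),(590,152),.04),("caBL",(357,120),(312,118),.04),("plateTop1",(627,68),(550,40),.076),("plateTop2",(641,120),(586,85),.076),("hole",(318,193),(290,188),.016),("puck",(560,140),(505,111),.049)]:
    print(k,onz("scene",*S(*a),z).round(4),onz("side",*D(*b),z).round(4))
E
```

```text
knob [0.47239968 0.21162686 0.096     ] [0.46955728 0.214602   0.096     ] (array([0.4773457 , 0.21137138, 0.09194863]), np.float64(0.0020693531071119906))
railFR [0.4085 0.0546 0.012 ] [0.4135 0.0584 0.012 ]
railFL [0.4604 0.4081 0.012 ] [0.4509 0.4097 0.012 ]
railBL [0.5263 0.4018 0.016 ] [0.5188 0.405  0.016 ]
caFL [0.4286 0.2476 0.04  ] [0.4323 0.248  0.04  ]
caFR [0.4215 0.1034 0.04  ] [0.4181 0.1081 0.04  ]
caBL [0.5114 0.2422 0.04  ] [0.5043 0.245  0.04  ]
plateTop1 [0.4883 0.0972 0.076 ] [0.4833 0.1028 0.076 ]
plateTop2 [0.4361 0.1016 0.076 ] [0.4327 0.1063 0.076 ]
hole [0.4788 0.266  0.016 ] [0.4753 0.2685 0.016 ]
puck [0.4638 0.1375 0.049 ] [0.4603 0.1418 0.049 ]
```

```bash
cat >> h.py <<'E'
from scipy.spatial.transform import Rotation as R
def Rdown(yaw): # tool x yaw, pointing down
    x=np.array([np.cos(yaw),np.sin(yaw),0]);z=np.array([0,0,-1.]);return R.from_matrix(np.stack([x,np.cross(z,x),z],1))
def plan(p,yaw,frm=None):
    s=r.state();p0,R0=(s["tcp_pos"],R.from_quat(s["orientation"])) if frm is None else frm
    d=R0.inv().apply(np.array(p)-p0)/.04;a=np.degrees((R0.inv()*Rdown(yaw)).as_rotvec())/5
    print("slide",d.round(3),"ang",a.round(3));return d,a
E
python3 - <<'E'
from h import *
for p in [(350,188),(405,195),(293,140)]: print(onz("scene",*p,0))
s=r.state();p0,R0=s["tcp_pos"],R.from_quat(s["orientation"])
plan([.42,-.3,.27],1.6); 
plan([.44,.15,.27],3.0)
E
```

```text
[ 0.69939453 -0.09341423  0.        ]
[ 0.64848127 -0.21176261  0.        ]
[ 1.02929665 -0.02421844  0.        ]
slide [ 7.838 -5.988 -0.791] ang [-1.4000e-02 -9.0000e-03 -1.4921e+01]
slide [ 11.618 -16.596  -0.778] ang [-6.0000e-03 -2.0000e-02 -3.0964e+01]
```

Run:
```python
from h import *
plan([.38,-.28,.27],1.6)
```

```text
slide [ 7.029 -6.76  -0.79 ] ang [-1.4000e-02 -9.0000e-03 -1.4921e+01]
```

Request:
send_rows([
  {"slide":[0.9,-0.85,-0.1],"angular":[0,0,-1.9]},
  {"slide":[1.8,-1.7,-0.2],"angular":[0,0,-3.8]},
  {"slide":[2.7,-2.55,-0.3],"angular":[0,0,-5.7]},
  {"slide":[3.6,-3.4,-0.4],"angular":[0,0,-7.5]},
  {"slide":[4.5,-4.3,-0.5],"angular":[0,0,-9.4]},
  {"slide":[5.4,-5.1,-0.6],"angular":[0,0,-11.3]},
  {"slide":[6.3,-6.0,-0.7],"angular":[0,0,-13.2]},
  {"slide":[7.0,-6.75,-0.8],"angular":[0,0,-15]},
])

```text
t: 1.15
tcp_pos: [0.3799, -0.2791, 0.2708]
orientation: [0.692, 0.722, 0.0, -0.0]
ft_force: [-0.1, -0.4, 0.2]
gripper_width: 1.005
```

Run:
```python
from h import *
print(r.state())
plan([.44,.0,.27],2.3)
plan([.46,.15,.27],3.0)
```

```text
{'t': 1.15, 'q': array([ 0.9136161 ,  0.22158593, -0.42952926,  1.93901687,  0.1086077 ,
        1.00323687,  0.47733439]), 'qvel': array([-0.29221839, -0.12541037, -0.39675094,  0.10358953,  0.04545339,
        0.04721325,  0.52714805]), 'joint_efforts': array([  1.81234416, -35.75351715,  -1.14961367, -23.73452246,
        -0.1346914 ,   0.09097083,  -0.74251654]), 'tcp_pos': array([ 0.37990008, -0.27909621,  0.27084961]), 'orientation': array([ 6.91922111e-01,  7.21972152e-01,  5.96444806e-05, -1.94653417e-05]), 'ft_force': array([-0.12550663, -0.43859914,  0.18516701]), 'ft_torque': array([-0.06822088, -0.12583228, -0.02189413]), 'gripper_width': 1.0047566449912653}
slide [6.907 1.798 0.022] ang [ 1.000e-03 -1.000e-03 -7.869e+00]
slide [10.633  2.456  0.023] ang [ 1.000e-03 -1.000e-03 -1.589e+01]
```

Request:
send_rows([
  {"slide":[1.3,0.4,0],"angular":[0,0,-2]},
  {"slide":[2.7,0.8,0],"angular":[0,0,-4]},
  {"slide":[4.0,1.2,0],"angular":[0,0,-6]},
  {"slide":[5.4,1.5,0],"angular":[0,0,-8]},
  {"slide":[6.8,1.8,0],"angular":[0,0,-10]},
  {"slide":[8.1,2.0,0],"angular":[0,0,-12]},
  {"slide":[9.4,2.3,0],"angular":[0,0,-14]},
  {"slide":[10.6,2.45,0],"angular":[0,0,-15.9]},
])

```text
t: 2.15
tcp_pos: [0.462, 0.1478, 0.2707]
orientation: [0.071, 0.997, 0.0, 0.0]
ft_force: [0.7, -0.8, 0.1]
gripper_width: 1.001
```

Run:
```python
from h import *
import cv2
c=imaging.get_calibration("wrist")
s=r.state();im=imaging.get_image("wrist");print(s['q'],s['tcp_pos'],s['orientation']);cv2.imwrite("pics/w1.png",im[:,:,::-1])
import pickle;pickle.dump(c,open("w1.pkl","wb"));print(c["extrinsics"].round(4).tolist())
```

```text
[ 0.33738201  0.338193   -0.89191822  1.89003131  0.30163432  1.05393807
  0.75065903] [0.46198962 0.14784777 0.27073927] [7.08399082e-02 9.97487683e-01 7.03735596e-05 1.55078731e-04]
[[0.1411, 0.9571, 0.2532, 0.3979], [0.99, -0.1363, -0.0364, 0.1558], [-0.0003, 0.2558, -0.9667, 0.4172], [0.0, 0.0, 0.0, 1.0]]
```

View pics/w1.png

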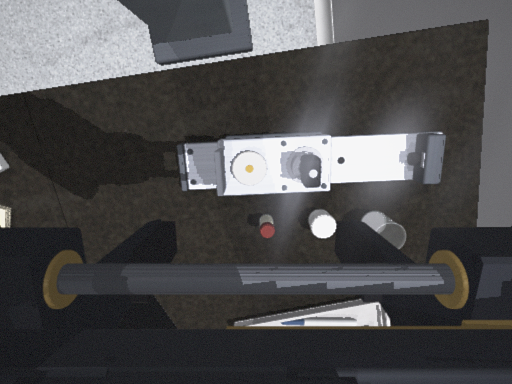

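The wrist view shows the rail spanning (180–443, 135–190), the puck's orange dot at (249, 168), the knob at (310, 172) and the end stop at (432, 160). I'll zoom in to get the axis.

Run:
```python
import cv2
a=cv2.imread("pics/w1.png")[120:245,170:450]
cv2.imwrite("pics/w1z.png",cv2.resize(a,None,fx=2.8,fy=2.8,interpolation=cv2.INTER_CUBIC))
```

```text
(no output)
```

View pics/w1z.png

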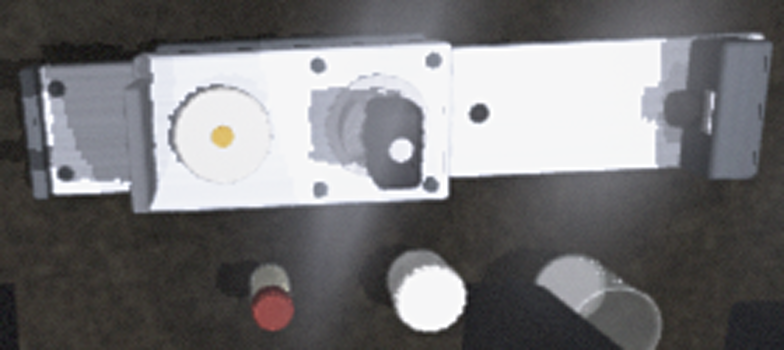

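Run:
```python
from h import *
import pickle;c=pickle.load(open("w1.pkl","rb"))
Z=lambda x,y:(170+x/2.8,120+y/2.8)
P={}
for k,a,z in [("h1",(318,66),.04),("h2",(433,61),.04),("h3",(320,189),.04),("h4",(431,185),.04),("puck",(223,136),.049),("railhole",(479,113),.016),("caFL",(449,46),.04),("caBL",(449,195),.04),("knobtop",(398,143),.096),("dot",(401,150),.096),("plate1",(130,80),.076),("plate2",(135,211),.076),("vial",(273,311),.046),("pot",(429,300),.034),("stopL",(770,40),.046),("stopR",(757,180),.046)]:
    P[k]=onz("wrist",*Z(*a),z,c);print(k,P[k].round(4))
for a,b in [("h1","h2"),("h3","h4"),("puck","railhole")]:
    d=P[b]-P[a];print(np.arctan2(-d[0],d[1]),np.linalg.norm(d))
for a,b in [("h1","h3"),("h2","h4"),("caFL","caBL"),("plate1","plate2")]:
    d=P[b]-P[a];print(np.arctan2(d[1],d[0]),np.linalg.norm(d))
```

```text
h1 [0.4403 0.1871 0.04  ]
h2 [0.4455 0.2406 0.04  ]
h3 [0.4996 0.1811 0.04  ]
h4 [0.5052 0.2349 0.04  ]
puck [0.4653 0.1385 0.049 ]
railhole [0.4779 0.267  0.016 ]
caFL [0.4397 0.2486 0.04  ]
caBL [0.5115 0.2432 0.04  ]
knobtop [0.4696 0.2112 0.096 ]
dot [0.4727 0.2122 0.096 ]
plate1 [0.4308 0.1041 0.076 ]
plate2 [0.4883 0.0961 0.076 ]
vial [0.5573 0.1502 0.046 ]
pot [0.5677 0.2302 0.034 ]
stopL [0.457  0.3927 0.046 ]
stopR [0.523  0.3883 0.046 ]
-0.09834271720178513 0.05381822622200367
-0.10422656888363736 0.05406896053804466
-0.09796228455469061 0.13323951028722833
-0.09987683831708136 0.059597310125163214
-0.0956995129121443 0.059915581202852994
-0.0743607249815993 0.0719779944773688
-0.13819613243506326 0.058048904639432616
```

Run:
```python
from h import *
plan([.4725,.2112,.15],3.0426)
```

```text
slide [-0.093  1.417  3.044] ang [ 0.065  0.009 -0.337]
```

Request:
send_rows([
  {"slide":[0,0.5,1.0],"angular":[0,0,-0.1]},
  {"slide":[-0.05,1.0,2.0],"angular":[0,0,-0.3]},
  {"slide":[-0.09,1.42,3.0],"angular":[0,0,-0.5]},
  {"slide":[-0.09,1.42,3.05],"angular":[0,0,-0.5]},
  {"slide":[-0.09,1.42,3.05],"angular":[0,0,-0.5]},
], gripper=60)

```text
t: 2.82
tcp_pos: [0.474, 0.2014, 0.1495]
orientation: [0.052, 0.999, -0.0, 0.0]
ft_force: [0.3, -0.4, -0.2]
gripper_width: 0.679
```

Run:
```python
from h import *
import cv2
c=imaging.get_calibration("wrist")
s=r.state();im=imaging.get_image("wrist");print(s['q'],s['tcp_pos'],s['orientation'],s['ft_force']);
import pickle;pickle.dump(c,open("w2.pkl","wb"))
im=im[:,:,::-1];cv2.imwrite("pics/w2.png",im)
cv2.imwrite("pics/w2z.png",cv2.resize(im[110:260,150:400],None,fx=3,fy=3,interpolation=cv2.INTER_CUBIC))
plan([.4725,.2112,.067],3.0426)
plan([.4725,.2112,.067],r.state() and 3.0426)
```

```text
[ 0.11740467  0.56003083 -0.78332695  1.93223891  0.51742063  0.86095465
  0.52780533] [0.47398731 0.20136585 0.14950367] [ 5.21917765e-02  9.98637062e-01 -8.95347786e-05  1.71344640e-04] [ 0.29151997 -0.35613515 -0.21876066]
slide [0.078 0.24  2.075] ang [ 0.002  0.019 -0.067]
slide [0.078 0.24  2.075] ang [ 0.002  0.019 -0.067]
```

View pics/w2.png

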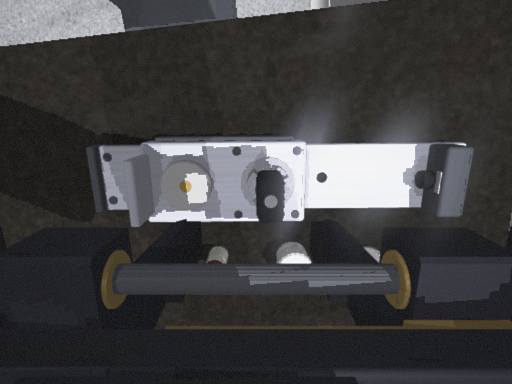

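View pics/w2z.png

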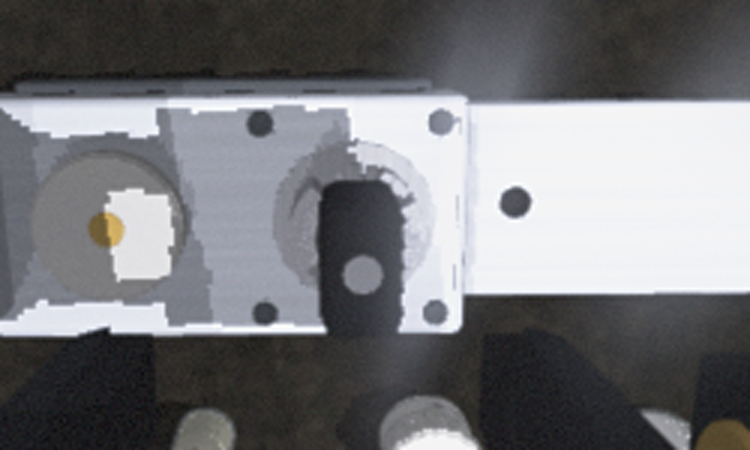

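Run:
```python
from h import *
import pickle;c=pickle.load(open("w2.pkl","rb"))
Z=lambda x,y:(150+x/3,110+y/3)
P={}
for k,a,z in [("h1",(260,123),.04),("h2",(441,123),.04),("h3",(265,313),.04),("h4",(435,313),.04),("puck",(107,230),.049),("railhole",(515,202),.016),("dot",(362,274),.096),("knobL",(321,265),.096),("knobR",(404,270),.096)]:
    P[k]=onz("wrist",*Z(*a),z,c);print(k,P[k].round(4))
print(sum(P[k] for k in ["h1","h2","h3","h4"])/4)
for a,b in [("h1","h2"),("h3","h4"),("puck","railhole")]:
    d=P[b]-P[a];print(np.arctan2(-d[0],d[1]),np.linalg.norm(d))
s=r.state();print(s['tcp_pos'],s['qvel'])
```

```text
h1 [0.4398 0.1868 0.04  ]
h2 [0.4454 0.2406 0.04  ]
h3 [0.4996 0.1812 0.04  ]
h4 [0.5052 0.2347 0.04  ]
puck [0.4656 0.1384 0.049 ]
railhole [0.4777 0.2667 0.016 ]
dot [0.4724 0.2116 0.096 ]
knobL [0.469  0.2019 0.096 ]
knobR [0.4724 0.2219 0.096 ]
[0.4724917  0.21084101 0.04      ]
-0.10404926841691875 0.05410315200800342
-0.10391184216790719 0.05387412360357263
-0.09405960989064154 0.13304652590446284
[0.47446871 0.20133191 0.15000761] [ 0.00672824 -0.01147167 -0.00335308 -0.00247501  0.00391506 -0.00459611
 -0.00184013]
```

Request:
send_rows([
  {"slide":[0.06,0.24,0.1],"angular":[0,0,0]},
  {"slide":[0.06,0.25,0.8],"angular":[0,0,0]},
  {"slide":[0.06,0.25,1.5],"angular":[0,0,0]},
  {"slide":[0.06,0.25,1.9],"angular":[0,0,0]},
  {"slide":[0.06,0.25,2.08],"angular":[0,0,0]},
  {"slide":[0.06,0.25,2.08],"angular":[0,0,0]},
  {"slide":[0.06,0.25,2.08],"angular":[0,0,0]},
])

```text
t: 3.75
tcp_pos: [0.4729, 0.2123, 0.0663]
orientation: [0.052, 0.999, 0.0, 0.001]
ft_force: [-0.9, -0.6, -0.5]
gripper_width: 0.68
```

Run:
```python
from h import *
s=r.state();print(s['q'],s['tcp_pos'],s['orientation'],s['ft_force'],s['ft_torque'])
plan([.4725,.2112,.067],3.0406)
```

```text
[ 0.01277596  0.68794097 -0.67806417  1.96394865  0.65100395  0.71747792
  0.40272817] [0.47292641 0.21234921 0.06628495] [5.18464383e-02 9.98654831e-01 3.24598693e-04 6.08317186e-04] [-0.93666351 -0.5729603  -0.50411973] [ 0.06531224 -0.15406568  0.02565428]
slide [ 0.008 -0.03  -0.018] ang [ 0.008  0.014 -0.031]
```

Request:
send_rows([
  {"slide":[0.01,-0.03,-0.015],"angular":[0,0,0]},
  {"slide":[0.01,-0.03,-0.015],"angular":[0,0,0]},
])

```text
t: 4.0
tcp_pos: [0.4721, 0.2107, 0.0665]
orientation: [0.052, 0.999, 0.0, 0.0]
ft_force: [-0.3, -0.3, 0.0]
gripper_width: 0.678
```

Request:
send_rows([
  {"slide":[0,0,0],"angular":[0,0,0]},
  {"slide":[0,0,0],"angular":[0,0,0]},
  {"slide":[0,0,0],"angular":[0,0,0]},
  {"slide":[0,0,0],"angular":[0,0,0]},
  {"slide":[0,0,0],"angular":[0,0,0]},
  {"slide":[0,0,0],"angular":[0,0,0]},
], gripper=10)

```text
t: 4.75
tcp_pos: [0.4719, 0.2114, 0.0662]
orientation: [0.052, 0.999, 0.0, 0.0]
ft_force: [-0.3, 2.4, -1.3]
gripper_width: 0.223
```

Run:
```python
from h import *
s=r.state();print(s['q'],s['tcp_pos'],s['orientation'],s['ft_force'],s['ft_torque'],s['gripper_width'])
```

```text
[ 0.01487994  0.68708023 -0.67863606  1.96662419  0.6504708   0.71631112
  0.40418096] [0.47192895 0.21136366 0.06615123] [5.16194492e-02 9.98666726e-01 4.35162626e-04 1.14736512e-04] [-0.28702467  2.38744392 -1.32926249] [ 0.45916674 -0.27514272  0.05228967] 0.2233652005526076
```

Request:
send_rows([
  {"slide":[0,0,-0.03],"angular":[0,0,0]},
  {"slide":[0,0,-0.07],"angular":[0,0,0]},
  {"slide":[0,0,-0.12],"angular":[0,0,0]},
  {"slide":[0,0,-0.17],"angular":[0,0,0]},
  {"slide":[0,0,-0.21],"angular":[0,0,0]},
  {"slide":[0,0,-0.25],"angular":[0,0,0]},
  {"slide":[0,0,-0.28],"angular":[0,0,0]},
  {"slide":[0,0,-0.28],"angular":[0,0,0]},
])

```text
t: 5.75
tcp_pos: [0.4718, 0.2104, 0.0772]
orientation: [0.052, 0.999, -0.0, -0.0]
ft_force: [3.2, 1.0, -12.3]
gripper_width: 0.229
```

Run:
```python
from h import *
s=r.state();print(s['q'],s['tcp_pos'],s['orientation'],s['ft_force'],s['ft_torque'],s['gripper_width'])
```

```text
[ 0.02700186  0.66976366 -0.69342537  1.96366775  0.63260554  0.73659956
  0.4187968 ] [0.47178958 0.21043338 0.07721697] [ 5.18791576e-02  9.98653314e-01 -3.18817431e-04 -9.43918700e-05] [  3.24151391   0.98840073 -12.32072717] [ 0.31780514 -0.83838595  0.00473806] 0.22869057974515006
```

Request:
send_rows([
  {"slide":[-0.01,0,0],"angular":[0,0,0.5]},
  {"slide":[-0.015,0,0],"angular":[0,0,1.2]},
  {"slide":[-0.015,0,0],"angular":[0,0,2.0]},
  {"slide":[-0.015,0,0],"angular":[0,0,2.8]},
  {"slide":[-0.015,0,0],"angular":[0,0,3.6]},
  {"slide":[-0.015,0,0],"angular":[0,0,4.3]},
  {"slide":[-0.015,0,0],"angular":[0,0,4.8]},
  {"slide":[-0.015,0,0],"angular":[0,0,5.0]},
])

```text
t: 6.75
tcp_pos: [0.4717, 0.2102, 0.077]
orientation: [0.267, 0.964, -0.001, -0.0]
ft_force: [1.4, -0.7, -11.2]
gripper_width: 0.223
```

```bash
cat > st.py <<'E'
from h import *
s=r.state();o=R.from_quat(s['orientation']);x=o.as_matrix()[:,0]
print('t',s['t'],'tcp',s['tcp_pos'].round(4),'turn',round((3.0382-np.arctan2(x[1],x[0]))%6.2832,3),'F',s['ft_force'].round(1),'T',s['ft_torque'].round(3),'w',round(s['gripper_width'],3),'tilt',o.as_matrix()[:2,2].round(4),'q',s['q'].round(2))
E
python3 st.py
```

```text
t 6.75 tcp [0.4717 0.2102 0.077 ] turn 0.438 F [  1.4  -0.7 -11.2] T [-0.153 -0.308  0.023] w 0.223 tilt [-0.0013 -0.0013] q [-0.05  0.64 -0.59  1.97  0.54  0.7   0.05]
```

Request:
send_rows([
  {"slide":[0,0,0],"angular":[0,0,0.2]},
  {"slide":[0,0,0],"angular":[0,0,0.4]},
  {"slide":[0,0,0],"angular":[0,0,0.6]},
  {"slide":[0,0,0],"angular":[0,0,0.6]},
])

```text
t: 7.25
tcp_pos: [0.4718, 0.2104, 0.077]
orientation: [0.292, 0.956, -0.001, -0.0]
ft_force: [-2.2, -2.4, -11.1]
gripper_width: 0.223
```

```bash
python3 st.py
```

```text
t 7.25 tcp [0.4718 0.2104 0.077 ] turn 0.489 F [ -2.2  -2.4 -11.1] T [-0.45   0.193 -0.01 ] w 0.223 tilt [-0.0012 -0.0009] q [-0.06  0.63 -0.58  1.97  0.53  0.7   0.01]
```

Request:
send_rows([
  {"slide":[0,0,0],"angular":[0,0,0.2]},
  {"slide":[0,0,0],"angular":[0,0,0.35]},
  {"slide":[0,0,0],"angular":[0,0,0.35]},
])

```text
t: 7.62
tcp_pos: [0.4719, 0.2107, 0.0771]
orientation: [0.306, 0.952, -0.0, -0.0]
ft_force: [-3.8, -2.5, -12.0]
gripper_width: 0.227
```

```bash
python3 st.py
```

```text
t 7.625 tcp [0.4719 0.2107 0.0771] turn 0.519 F [ -3.8  -2.5 -12. ] T [-0.428  0.544 -0.012] w 0.227 tilt [-0.001  -0.0004] q [-0.06  0.63 -0.57  1.97  0.53  0.69 -0.01]
```

Request:
send_rows([
  {"slide":[0,0,0],"angular":[0,0,0.2]},
  {"slide":[0,0,0],"angular":[0,0,0.35]},
  {"slide":[0,0,0],"angular":[0,0,0.35]},
])

```text
t: 8.0
tcp_pos: [0.4719, 0.2108, 0.0772]
orientation: [0.321, 0.947, -0.0, -0.0]
ft_force: [-3.7, -2.0, -10.9]
gripper_width: 0.227
```

```bash
python3 st.py
```

```text
t 8.0 tcp [0.4719 0.2108 0.0772] turn 0.55 F [ -3.7  -2.  -10.9] T [-0.372  0.841  0.002] w 0.227 tilt [-0.0009 -0.0003] q [-0.07  0.63 -0.57  1.97  0.52  0.69 -0.04]
```

Request:
send_rows([
  {"slide":[0,0,0],"angular":[0,0,0.2]},
  {"slide":[0,0,0],"angular":[0,0,0.35]},
  {"slide":[0,0,0],"angular":[0,0,0.35]},
])

```text
t: 8.38
tcp_pos: [0.4719, 0.2108, 0.0772]
orientation: [0.335, 0.942, -0.0, -0.0]
ft_force: [-4.6, -2.8, -10.9]
gripper_width: 0.225
```

```bash
python3 st.py
```

```text
t 8.375 tcp [0.4719 0.2108 0.0772] turn 0.58 F [ -4.6  -2.8 -10.9] T [-0.4    0.848 -0.045] w 0.225 tilt [-0.0009 -0.0003] q [-0.07  0.63 -0.56  1.97  0.51  0.69 -0.06]
```

Request:
send_rows([
  {"slide":[0,0,0],"angular":[0,0,0.2]},
  {"slide":[0,0,0],"angular":[0,0,0.35]},
  {"slide":[0,0,0],"angular":[0,0,0.35]},
])

```text
t: 8.75
tcp_pos: [0.4719, 0.2108, 0.0772]
orientation: [0.35, 0.937, -0.0, -0.0]
ft_force: [-5.1, -1.5, -11.3]
gripper_width: 0.223
```

```bash
python3 st.py
```

```text
t 8.75 tcp [0.4719 0.2108 0.0772] turn 0.611 F [ -5.1  -1.5 -11.3] T [-0.424  0.865 -0.047] w 0.223 tilt [-0.0009 -0.0003] q [-0.08  0.63 -0.55  1.97  0.51  0.69 -0.09]
```

Request:
send_rows([
  {"slide":[0,0,0],"angular":[0,0,0.2]},
  {"slide":[0,0,0],"angular":[0,0,0.35]},
  {"slide":[0,0,0],"angular":[0,0,0.35]},
])

```text
t: 9.12
tcp_pos: [0.4719, 0.2108, 0.0772]
orientation: [0.364, 0.931, -0.0, -0.0]
ft_force: [-6.0, -2.5, -9.9]
gripper_width: 0.228
```

```bash
python3 st.py
```

```text
t 9.125 tcp [0.4719 0.2108 0.0772] turn 0.642 F [-6.  -2.5 -9.9] T [-0.414  0.812 -0.037] w 0.228 tilt [-0.0009 -0.0003] q [-0.08  0.63 -0.54  1.97  0.5   0.68 -0.11]
```

Request:
send_rows([
  {"slide":[0.005,-0.005,0],"angular":[0,0,0.2]},
  {"slide":[0.01,-0.01,0],"angular":[0,0,0.35]},
  {"slide":[0.01,-0.01,0],"angular":[0,0,0.35]},
])

```text
t: 9.5
tcp_pos: [0.4718, 0.2108, 0.0773]
orientation: [0.378, 0.926, -0.0, -0.0]
ft_force: [-3.5, -2.0, -11.0]
gripper_width: 0.217
```

```bash
python3 st.py
```

```text
t 9.5 tcp [0.4718 0.2108 0.0773] turn 0.672 F [ -3.5  -2.  -11. ] T [-0.453  0.691 -0.074] w 0.217 tilt [-0.0001 -0.    ] q [-0.09  0.62 -0.54  1.97  0.49  0.68 -0.14]
```

Request:
send_rows([
  {"slide":[0,0,0],"angular":[0,0,0.2]},
  {"slide":[0,0,0],"angular":[0,0,0.35]},
  {"slide":[0,0,0],"angular":[0,0,0.35]},
])

```text
t: 9.88
tcp_pos: [0.4718, 0.2108, 0.0773]
orientation: [0.392, 0.92, -0.0, -0.0]
ft_force: [-4.7, -1.5, -10.7]
gripper_width: 0.225
```

```bash
python3 st.py
```

```text
t 9.875 tcp [0.4718 0.2108 0.0773] turn 0.703 F [ -4.7  -1.5 -10.7] T [-0.42   0.762 -0.022] w 0.225 tilt [-0.0001  0.    ] q [-0.09  0.62 -0.53  1.97  0.49  0.68 -0.16]
```

Torque is only noise so far. I'll continue.

Request:
send_rows([
  {"slide":[0.005,-0.005,0],"angular":[0,0,0.2]},
  {"slide":[0.005,-0.005,0],"angular":[0,0,0.35]},
  {"slide":[0.005,-0.005,0],"angular":[0,0,0.35]},
])

```text
t: 10.25
tcp_pos: [0.4718, 0.2108, 0.0774]
orientation: [0.406, 0.914, 0.0, 0.0]
ft_force: [-2.8, -2.6, -11.6]
gripper_width: 0.224
```

```bash
python3 st.py
```

```text
t 10.25 tcp [0.4718 0.2108 0.0774] turn 0.734 F [ -2.8  -2.6 -11.6] T [-0.477  0.561 -0.031] w 0.224 tilt [0.0004 0.0001] q [-0.1   0.62 -0.52  1.97  0.48  0.67 -0.19]
```

Request:
send_rows([
  {"slide":[0,0,0],"angular":[0,0,0.2]},
  {"slide":[0,0,0],"angular":[0,0,0.35]},
  {"slide":[0,0,0],"angular":[0,0,0.35]},
])

```text
t: 10.62
tcp_pos: [0.4718, 0.2108, 0.0774]
orientation: [0.42, 0.907, 0.0, 0.0]
ft_force: [-2.1, -2.8, -11.2]
gripper_width: 0.225
```

```bash
python3 st.py
```

```text
t 10.625 tcp [0.4718 0.2108 0.0774] turn 0.764 F [ -2.1  -2.8 -11.2] T [-0.423  0.405  0.01 ] w 0.225 tilt [0.0003 0.0001] q [-0.11  0.62 -0.51  1.97  0.47  0.67 -0.22]
```

Request:
send_rows([
  {"slide":[0,0,0],"angular":[0,0,0.2]},
  {"slide":[0,0,0],"angular":[0,0,0.35]},
  {"slide":[0,0,0],"angular":[0,0,0.35]},
])

```text
t: 11.0
tcp_pos: [0.4718, 0.2108, 0.0774]
orientation: [0.434, 0.901, 0.0, 0.0]
ft_force: [-1.9, -1.4, -11.3]
gripper_width: 0.219
```

```bash
python3 st.py
```

```text
t 11.0 tcp [0.4718 0.2108 0.0774] turn 0.795 F [ -1.9  -1.4 -11.3] T [-0.473  0.31  -0.015] w 0.219 tilt [0.0003 0.    ] q [-0.11  0.61 -0.51  1.97  0.47  0.67 -0.24]
```

Request:
send_rows([
  {"slide":[0,0,0],"angular":[0,0,0.2]},
  {"slide":[0,0,0],"angular":[0,0,0.35]},
  {"slide":[0,0,0],"angular":[0,0,0.35]},
])

```text
t: 11.38
tcp_pos: [0.4717, 0.2108, 0.0774]
orientation: [0.448, 0.894, 0.0, 0.0]
ft_force: [-1.5, -2.8, -10.2]
gripper_width: 0.227
```

```bash
python3 st.py
```

```text
t 11.375 tcp [0.4717 0.2108 0.0774] turn 0.825 F [ -1.5  -2.8 -10.2] T [-0.467  0.219  0.001] w 0.227 tilt [0.0002 0.    ] q [-0.12  0.61 -0.5   1.97  0.46  0.67 -0.27]
```

Request:
send_rows([
  {"slide":[0,0,0],"angular":[0,0,0.2]},
  {"slide":[0,0,0],"angular":[0,0,0.35]},
  {"slide":[0,0,0],"angular":[0,0,0.35]},
])

```text
t: 11.75
tcp_pos: [0.4717, 0.2107, 0.0774]
orientation: [0.461, 0.887, 0.0, 0.0]
ft_force: [-2.1, -2.0, -11.8]
gripper_width: 0.228
```

```bash
python3 st.py
```

```text
t 11.75 tcp [0.4717 0.2107 0.0774] turn 0.856 F [ -2.1  -2.  -11.8] T [-0.499  0.166 -0.047] w 0.228 tilt [ 0.0002 -0.    ] q [-0.12  0.61 -0.49  1.97  0.45  0.67 -0.29]
```

Request:
send_rows([
  {"slide":[0,0,0],"angular":[0,0,0.2]},
  {"slide":[0,0,0],"angular":[0,0,0.35]},
  {"slide":[0,0,0],"angular":[0,0,0.35]},
])

```text
t: 12.12
tcp_pos: [0.4717, 0.2108, 0.0773]
orientation: [0.475, 0.88, 0.0, 0.0]
ft_force: [-0.7, -2.1, -11.1]
gripper_width: 0.226
```

```bash
python3 st.py
```

```text
t 12.125 tcp [0.4717 0.2108 0.0773] turn 0.886 F [ -0.7  -2.1 -11.1] T [-0.522  0.136  0.129] w 0.226 tilt [ 0.0002 -0.0001] q [-0.13  0.61 -0.48  1.97  0.45  0.66 -0.32]
```

```bash
python3 - <<'E'
from station import imaging
import time
imaging.get_image("scene")
E
python3 st.py
```

```text
t 12.175 tcp [0.4717 0.2108 0.0773] turn 0.886 F [ -0.6  -3.5 -10.1] T [-0.569  0.035  0.103] w 0.224 tilt [ 0.0002 -0.    ] q [-0.13  0.61 -0.48  1.97  0.45  0.66 -0.32]
```

Request:
send_rows([
  {"slide":[0,0,0],"angular":[0,0,0.1]},
  {"slide":[0,0,0],"angular":[0,0,0.1]},
])

```text
t: 12.42
tcp_pos: [0.4717, 0.2108, 0.0773]
orientation: [0.479, 0.878, 0.0, 0.0]
ft_force: [-0.9, -2.1, -10.7]
gripper_width: 0.222
```

```bash
python3 st.py
```

```text
t 12.425 tcp [0.4717 0.2108 0.0773] turn 0.895 F [ -0.9  -2.1 -10.7] T [-0.52   0.103  0.23 ] w 0.222 tilt [0.0001 0.    ] q [-0.13  0.61 -0.48  1.97  0.45  0.66 -0.32]
```

Request:
send_rows([
  {"slide":[0,0,0],"angular":[0,0,-0.2]},
  {"slide":[0,0,0],"angular":[0,0,-0.38]},
  {"slide":[0,0,0],"angular":[0,0,-0.38]},
])

```text
t: 12.8
tcp_pos: [0.4717, 0.2108, 0.0773]
orientation: [0.464, 0.886, 0.0, -0.0]
ft_force: [-0.7, -2.5, -11.5]
gripper_width: 0.225
```

```bash
python3 st.py
```

```text
t 12.8 tcp [0.4717 0.2108 0.0773] turn 0.861 F [ -0.7  -2.5 -11.5] T [-0.464  0.028  0.012] w 0.225 tilt [0.0001 0.0002] q [-0.12  0.61 -0.49  1.97  0.45  0.67 -0.3 ]
```

Request:
send_rows([
  {"slide":[0,0,0.01],"angular":[0,0,0]},
  {"slide":[0,0,0.02],"angular":[0,0,0]},
  {"slide":[0,0,0.03],"angular":[0,0,0]},
  {"slide":[0,0,0.04],"angular":[0,0,0]},
  {"slide":[0,0,0.05],"angular":[0,0,0]},
  {"slide":[0,0,0.06],"angular":[0,0,0]},
  {"slide":[0,0,0.07],"angular":[0,0,0]},
  {"slide":[0,0,0.07],"angular":[0,0,0]},
])

```text
t: 13.8
tcp_pos: [0.4717, 0.2108, 0.0745]
orientation: [0.464, 0.886, 0.0, 0.0]
ft_force: [-0.2, -1.5, -9.7]
gripper_width: 0.225
```

```bash
python3 st.py
```

```text
t 13.8 tcp [0.4717 0.2108 0.0745] turn 0.861 F [-0.2 -1.5 -9.7] T [-0.461 -0.059  0.047] w 0.225 tilt [0.0002 0.0001] q [-0.13  0.62 -0.49  1.97  0.46  0.66 -0.3 ]
```

Request:
send_rows([
  {"slide":[0,0,0.01],"angular":[0,0,0]},
  {"slide":[0,0,0.02],"angular":[0,0,0]},
  {"slide":[0,0,0.03],"angular":[0,0,0]},
  {"slide":[0,0,0.04],"angular":[0,0,0]},
  {"slide":[0,0,0.04],"angular":[0,0,0]},
])

```text
t: 14.42
tcp_pos: [0.4717, 0.2108, 0.0729]
orientation: [0.464, 0.886, 0.0, 0.0]
ft_force: [-0.0, -2.6, -9.8]
gripper_width: 0.227
```

```bash
python3 st.py
```

```text
t 14.425 tcp [0.4717 0.2108 0.0729] turn 0.862 F [-0.  -2.6 -9.8] T [-0.425 -0.132  0.058] w 0.227 tilt [0.0001 0.0001] q [-0.13  0.62 -0.49  1.97  0.46  0.66 -0.3 ]
```

Request:
send_rows([
  {"slide":[0,0,0.01],"angular":[0,0,0]},
  {"slide":[0,0,0.02],"angular":[0,0,0]},
  {"slide":[0,0,0.02],"angular":[0,0,0]},
])

```text
t: 14.8
tcp_pos: [0.4717, 0.2111, 0.0725]
orientation: [0.464, 0.886, 0.0, 0.0]
ft_force: [-1.3, -2.5, -2.0]
gripper_width: 0.222
```

```bash
python3 st.py
```

```text
t 14.8 tcp [0.4717 0.2111 0.0725] turn 0.861 F [-1.3 -2.5 -2. ] T [-0.46   0.269  0.053] w 0.222 tilt [0.0005 0.0004] q [-0.13  0.62 -0.48  1.97  0.46  0.66 -0.3 ]
```

Request:
send_rows([
  {"slide":[0,0,0.006],"angular":[0,0,0]},
  {"slide":[0,0,0.006],"angular":[0,0,0]},
])

```text
t: 15.05
tcp_pos: [0.4718, 0.2113, 0.0724]
orientation: [0.464, 0.886, 0.0, 0.0]
ft_force: [-3.1, -2.0, 3.1]
gripper_width: 0.223
```

```bash
python3 st.py
```

```text
t 15.05 tcp [0.4718 0.2113 0.0724] turn 0.861 F [-3.1 -2.   3.1] T [-0.46   0.583  0.04 ] w 0.223 tilt [0.0006 0.0005] q [-0.13  0.62 -0.48  1.97  0.46  0.66 -0.3 ]
```

Request:
send_rows([
  {"slide":[0,0,0],"angular":[0,0,0]},
  {"slide":[0,0,0],"angular":[0,0,0]},
  {"slide":[0,0,0],"angular":[0,0,0]},
  {"slide":[0,0,0],"angular":[0,0,0]},
], gripper=45)

```text
t: 15.55
tcp_pos: [0.4717, 0.2109, 0.0719]
orientation: [0.464, 0.886, 0.0, 0.0]
ft_force: [0.2, 0.8, -0.2]
gripper_width: 0.511
```

```bash
python3 st.py
```

```text
t 15.55 tcp [0.4717 0.2109 0.0719] turn 0.861 F [ 0.2  0.8 -0.2] T [-0.018 -0.137  0.002] w 0.511 tilt [0.0003 0.0003] q [-0.13  0.62 -0.48  1.97  0.46  0.66 -0.3 ]
```

Request:
send_rows([
  {"slide":[0,0,-0.2],"angular":[0,0,0]},
  {"slide":[0,0,-0.7],"angular":[0,0,0]},
  {"slide":[0,0,-1.5],"angular":[0,0,0]},
  {"slide":[0,0,-2.2],"angular":[0,0,0]},
  {"slide":[0,0,-2.5],"angular":[0,0,0]},
  {"slide":[0,0,-2.5],"angular":[0,0,0]},
])

```text
t: 16.3
tcp_pos: [0.472, 0.2108, 0.1724]
orientation: [0.464, 0.886, 0.0, 0.0]
ft_force: [0.8, -0.5, -0.6]
gripper_width: 0.509
```

```bash
python3 st.py
python3 - <<'E'
from h import *
import cv2
a=imaging.get_image("scene")[190:275,115:340,::-1];cv2.imwrite("pics/s3.png",cv2.resize(a,None,fx=3.5,fy=3.5,interpolation=cv2.INTER_CUBIC))
c=imaging.get_calibration("wrist")
im=imaging.get_image("wrist")[:,:,::-1]
import pickle;pickle.dump(c,open("w3.pkl","wb"));cv2.imwrite("pics/w3.png",im)
E
```

```text
t 16.3 tcp [0.472  0.2108 0.1724] turn 0.862 F [ 0.8 -0.5 -0.6] T [ 0.006 -0.152 -0.075] w 0.509 tilt [0.0013 0.0004] q [-0.05  0.47 -0.58  1.92  0.33  0.85 -0.2 ]
```

View pics/s3.png

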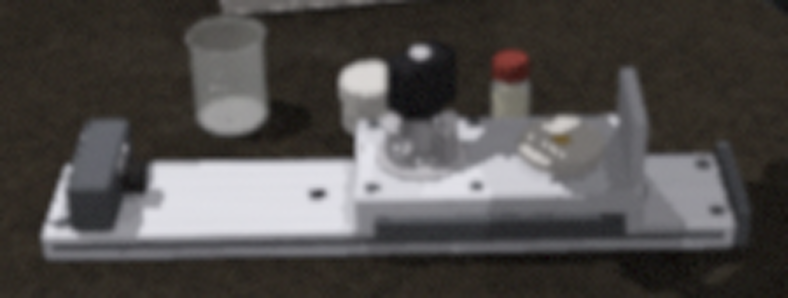

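View pics/w3.png

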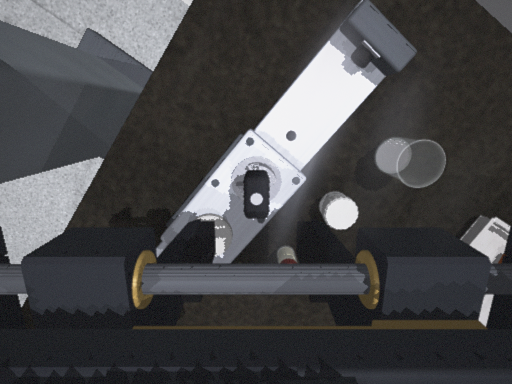

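The knob now stands about 3 px higher (dot at zoomed (419, 52), previously (418, 62)), which matches its rest lift. It is turned, and its surroundings are unchanged. Next I'll go behind the push plate.

Run:
```python
from h import *
plan([.4565,.050,.172],1.470)
plan([.4565,.050,.050],1.470)
```

```text
slide [-3.088 -2.584 -0.021] ang [-1.500e-02  3.000e-03  8.097e+00]
slide [-3.088 -2.58   3.029] ang [-1.500e-02  3.000e-03  8.097e+00]
```

Request:
send_rows([
  {"slide":[-0.5,-0.4,0],"angular":[0,0,1.3]},
  {"slide":[-1.1,-0.9,0],"angular":[0,0,2.8]},
  {"slide":[-1.7,-1.5,0],"angular":[0,0,4.5]},
  {"slide":[-2.4,-2.0,0],"angular":[0,0,6.2]},
  {"slide":[-2.9,-2.4,0],"angular":[0,0,7.5]},
  {"slide":[-3.09,-2.58,0],"angular":[0,0,8.1]},
  {"slide":[-3.09,-2.58,0],"angular":[0,0,8.1]},
  {"slide":[-3.09,-2.58,0],"angular":[0,0,8.1]},
], gripper=0)

```text
t: 17.4
tcp_pos: [0.4571, 0.0517, 0.1717]
orientation: [0.741, 0.672, 0.0, -0.0]
ft_force: [0.6, 0.6, 0.1]
gripper_width: 0.005
```

```bash
python3 st.py
python3 - <<'E'
from h import *
import cv2
plan([.4565,.050,.050],1.470)
im=imaging.get_image("wrist")[:,:,::-1]
cv2.imwrite("pics/w4.png",im)
E
```

```text
t 17.4 tcp [0.4571 0.0517 0.1717] turn 1.565 F [0.6 0.6 0.1] T [-0.003 -0.11   0.041] w 0.005 tilt [-0.0002  0.0007] q [ 0.14  0.34 -0.41  2.06  0.19  0.77 -0.49]
slide [-0.045 -0.01   3.042] ang [-0.003 -0.007  0.032]
```

View pics/w4.png

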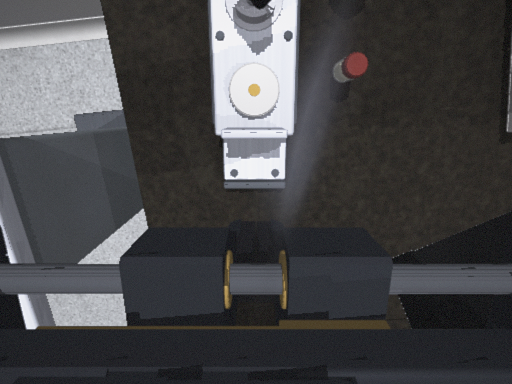

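Request:
send_rows([
  {"slide":[0,0,0.7],"angular":[0,0,0]},
  {"slide":[0,0,1.5],"angular":[0,0,0]},
  {"slide":[0,0,2.3],"angular":[0,0,0]},
  {"slide":[0,0,2.85],"angular":[0,0,0]},
  {"slide":[0,0,3.04],"angular":[0,0,0]},
  {"slide":[0.2,0,3.04],"angular":[0,0,0]},
  {"slide":[0.4,0,3.04],"angular":[0,0,0]},
  {"slide":[0.4,0,3.04],"angular":[0,0,0]},
])

```text
t: 18.45
tcp_pos: [0.4595, 0.0677, 0.0511]
orientation: [0.741, 0.671, 0.001, 0.0]
ft_force: [0.6, -0.6, -0.4]
gripper_width: 0.004
```

```bash
python3 st.py
python3 - <<'E'
from h import *
import cv2
a=imaging.get_image("scene")[150:275,115:340,::-1];cv2.imwrite("pics/s5.png",cv2.resize(a,None,fx=3.5,fy=3.5,interpolation=cv2.INTER_CUBIC))
c=np.array([.461,.0968]);s=r.state();u=np.array([.101,.995])
d=c-s['tcp_pos'][:2];print(d@u,d@[u[1],-u[0]])
E
```

```text
t 18.45 tcp [0.4595 0.0677 0.0511] turn 1.567 F [ 0.6 -0.6 -0.4] T [-0.007 -0.047 -0.02 ] w 0.004 tilt [0.0018 0.0008] q [ 0.01  0.57 -0.3   2.12  0.34  0.5  -0.65]
0.029883349811755028 -0.001296934393142904
```

View pics/s5.png

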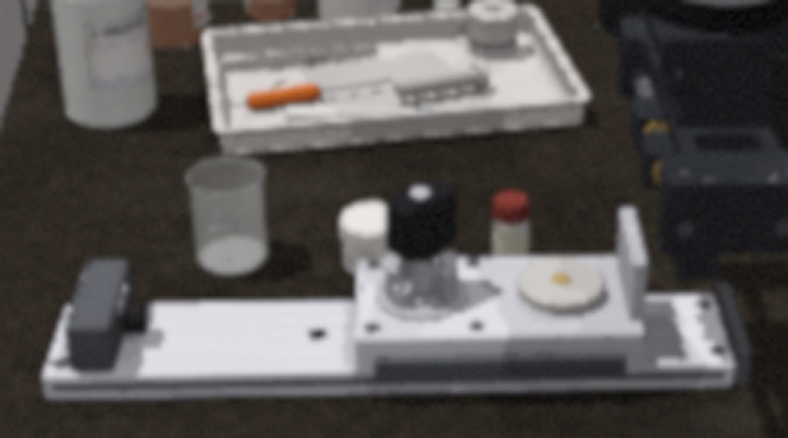

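Request:
send_rows([
  {"slide":[0.1,-0.01,0],"angular":[0,0,0]},
  {"slide":[0.2,-0.02,0],"angular":[0,0,0]},
  {"slide":[0.3,-0.03,0],"angular":[0,0,0]},
  {"slide":[0.36,-0.03,0],"angular":[0,0,0]},
  {"slide":[0.4,-0.03,0],"angular":[0,0,0]},
  {"slide":[0.42,-0.03,0],"angular":[0,0,0]},
])

```text
t: 19.25
tcp_pos: [0.4592, 0.0832, 0.0502]
orientation: [0.742, 0.671, -0.0, -0.0]
ft_force: [0.5, -0.4, 0.4]
gripper_width: 0.002
```

```bash
python3 st.py
```

```text
t 19.25 tcp [0.4592 0.0832 0.0502] turn 1.568 F [ 0.5 -0.4  0.4] T [-0.059 -0.074  0.006] w 0.002 tilt [-0.0001 -0.0001] q [-0.03  0.57 -0.3   2.11  0.34  0.5  -0.69]
```

Request:
send_rows([
  {"slide":[0.03,0,0],"angular":[0,0,0]},
  {"slide":[0.06,0,0],"angular":[0,0,0]},
  {"slide":[0.09,0,0],"angular":[0,0,0]},
  {"slide":[0.12,0,0],"angular":[0,0,0]},
])

```text
t: 19.75
tcp_pos: [0.4597, 0.0873, 0.0503]
orientation: [0.742, 0.67, -0.0, 0.0]
ft_force: [0.1, -2.9, 1.7]
gripper_width: 0.003
```

```bash
python3 st.py
```

```text
t 19.75 tcp [0.4597 0.0873 0.0503] turn 1.569 F [ 0.1 -2.9  1.7] T [-0.521  0.006 -0.045] w 0.003 tilt [-0.0004 -0.001 ] q [-0.04  0.57 -0.3   2.11  0.34  0.51 -0.7 ]
```

Request:
send_rows([
  {"slide":[0.03,0,0],"angular":[0,0,0]},
  {"slide":[0.06,0,0],"angular":[0,0,0]},
  {"slide":[0.09,0,0],"angular":[0,0,0]},
  {"slide":[0.12,0,0],"angular":[0,0,0]},
])

```text
t: 20.25
tcp_pos: [0.4602, 0.0927, 0.0502]
orientation: [0.742, 0.671, -0.0, -0.0]
ft_force: [-0.3, -2.4, 1.7]
gripper_width: 0.005
```

```bash
python3 st.py
```

```text
t 20.25 tcp [0.4602 0.0927 0.0502] turn 1.568 F [-0.3 -2.4  1.7] T [-0.537 -0.014  0.037] w 0.005 tilt [-0.0001 -0.0001] q [-0.05  0.58 -0.3   2.1   0.34  0.51 -0.7 ]
```

Request:
send_rows([
  {"slide":[0.05,0,0],"angular":[0,0,0]},
  {"slide":[0.12,0,0],"angular":[0,0,0]},
  {"slide":[0.21,0,0],"angular":[0,0,0]},
  {"slide":[0.31,0,0],"angular":[0,0,0]},
  {"slide":[0.41,0,0],"angular":[0,0,0]},
  {"slide":[0.51,0,0],"angular":[0,0,0]},
  {"slide":[0.61,0,0],"angular":[0,0,0]},
  {"slide":[0.71,0,0],"angular":[0,0,0]},
])

```text
t: 21.25
tcp_pos: [0.463, 0.1212, 0.0502]
orientation: [0.742, 0.671, -0.0, -0.0]
ft_force: [-0.7, -3.4, 1.3]
gripper_width: 0.006
```

```bash
python3 st.py
```

```text
t 21.25 tcp [0.463  0.1212 0.0502] turn 1.568 F [-0.7 -3.4  1.3] T [-0.561  0.148  0.003] w 0.006 tilt [-0.0003 -0.0001] q [-0.11  0.59 -0.3   2.08  0.34  0.52 -0.75]
```

Request:
send_rows([
  {"slide":[0.1,0,0],"angular":[0,0,0]},
  {"slide":[0.2,0,0],"angular":[0,0,0]},
  {"slide":[0.3,0,0],"angular":[0,0,0]},
  {"slide":[0.4,0,0],"angular":[0,0,0]},
  {"slide":[0.5,0,0],"angular":[0,0,0]},
  {"slide":[0.6,0,0],"angular":[0,0,0]},
  {"slide":[0.7,0,0],"angular":[0,0,0]},
  {"slide":[0.8,0,0],"angular":[0,0,0]},
])

```text
t: 22.25
tcp_pos: [0.4662, 0.153, 0.0502]
orientation: [0.742, 0.671, -0.0, -0.0]
ft_force: [-1.8, -2.1, 0.1]
gripper_width: 0.002
```

```bash
python3 st.py
```

```text
t 22.25 tcp [0.4662 0.153  0.0502] turn 1.568 F [-1.8 -2.1  0.1] T [-0.504  0.326 -0.003] w 0.002 tilt [-0.0003 -0.0001] q [-0.17  0.6  -0.3   2.05  0.33  0.54 -0.81]
```

Request:
send_rows([
  {"slide":[0.1,0,0],"angular":[0,0,0]},
  {"slide":[0.2,0,0],"angular":[0,0,0]},
  {"slide":[0.3,0,0],"angular":[0,0,0]},
  {"slide":[0.4,0,0],"angular":[0,0,0]},
  {"slide":[0.49,0,0],"angular":[0,0,0]},
  {"slide":[0.57,0,0],"angular":[0,0,0]},
  {"slide":[0.63,0,0],"angular":[0,0,0]},
  {"slide":[0.68,0,0],"angular":[0,0,0]},
])

```text
t: 23.25
tcp_pos: [0.4691, 0.18, 0.0502]
orientation: [0.742, 0.671, -0.0, -0.0]
ft_force: [-2.3, -2.2, -1.3]
gripper_width: 0.008
```

```bash
python3 st.py
python3 - <<'E'
from h import *
import cv2
a=imaging.get_image("scene")[150:275,115:340,::-1];cv2.imwrite("pics/s6.png",cv2.resize(a,None,fx=3.5,fy=3.5,interpolation=cv2.INTER_CUBIC))
E
```

```text
t 23.25 tcp [0.4691 0.18   0.0502] turn 1.568 F [-2.3 -2.2 -1.3] T [-0.514  0.301  0.08 ] w 0.008 tilt [-0.0001 -0.    ] q [-0.22  0.61 -0.3   2.02  0.33  0.55 -0.85]
```

View pics/s6.png

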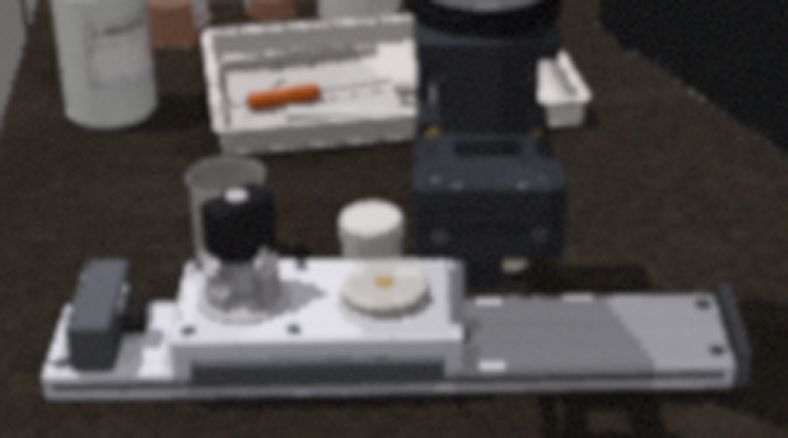

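Request:
send_rows([
  {"slide":[0.05,0,0],"angular":[0,0,0]},
  {"slide":[0.1,0,0],"angular":[0,0,0]},
  {"slide":[0.14,0,0],"angular":[0,0,0]},
  {"slide":[0.18,0,0],"angular":[0,0,0]},
  {"slide":[0.21,0,0],"angular":[0,0,0]},
  {"slide":[0.24,0,0],"angular":[0,0,0]},
  {"slide":[0.26,0,0],"angular":[0,0,0]},
  {"slide":[0.28,0,0],"angular":[0,0,0]},
])

```text
t: 24.3
tcp_pos: [0.4702, 0.1911, 0.0503]
orientation: [0.742, 0.671, -0.0, 0.0]
ft_force: [-1.8, -2.5, 0.2]
gripper_width: 0.003
```

```bash
python3 st.py
```

```text
t 24.3 tcp [0.4702 0.1911 0.0503] turn 1.568 F [-1.8 -2.5  0.2] T [-0.537  0.259  0.021] w 0.003 tilt [ 0. -0.] q [-0.24  0.62 -0.3   2.01  0.33  0.56 -0.86]
```

Request:
send_rows([
  {"slide":[0.015,0,0],"angular":[0,0,0]},
  {"slide":[0.03,0,0],"angular":[0,0,0]},
  {"slide":[0.045,0,0],"angular":[0,0,0]},
  {"slide":[0.06,0,0],"angular":[0,0,0]},
  {"slide":[0.07,0,0],"angular":[0,0,0]},
])

```text
t: 24.92
tcp_pos: [0.4705, 0.1938, 0.0503]
orientation: [0.742, 0.671, 0.0, 0.0]
ft_force: [-2.0, -2.5, 1.1]
gripper_width: 0.005
```

```bash
python3 st.py
```

```text
t 24.925 tcp [0.4705 0.1938 0.0503] turn 1.568 F [-2.  -2.5  1.1] T [-0.508  0.268  0.03 ] w 0.005 tilt [0.0001 0.    ] q [-0.24  0.62 -0.3   2.01  0.33  0.56 -0.87]
```

Request:
send_rows([
  {"slide":[0.01,0,0],"angular":[0,0,0]},
  {"slide":[0.02,0,0],"angular":[0,0,0]},
  {"slide":[0.03,0,0],"angular":[0,0,0]},
  {"slide":[0.03,0,0],"angular":[0,0,0]},
])

```text
t: 25.42
tcp_pos: [0.4706, 0.1951, 0.0503]
orientation: [0.742, 0.671, 0.0, -0.0]
ft_force: [-2.4, -2.4, -0.1]
gripper_width: 0.005
```

```bash
python3 st.py
```

```text
t 25.425 tcp [0.4706 0.1951 0.0503] turn 1.568 F [-2.4 -2.4 -0.1] T [-0.428  0.241  0.094] w 0.005 tilt [0.     0.0001] q [-0.25  0.62 -0.3   2.    0.32  0.56 -0.87]
```

Request:
send_rows([
  {"slide":[0.01,0,0],"angular":[0,0,0]},
  {"slide":[0.02,0,0],"angular":[0,0,0]},
  {"slide":[0.02,0,0],"angular":[0,0,0]},
])

```text
t: 25.8
tcp_pos: [0.4707, 0.1959, 0.0503]
orientation: [0.742, 0.671, 0.0, -0.0]
ft_force: [-1.1, -0.9, 2.4]
gripper_width: 0.001
```

```bash
python3 st.py
```

```text
t 25.8 tcp [0.4707 0.1959 0.0503] turn 1.568 F [-1.1 -0.9  2.4] T [-0.469  0.325  0.036] w 0.001 tilt [0.0001 0.0001] q [-0.25  0.62 -0.3   2.    0.32  0.56 -0.87]
```

Request:
send_rows([
  {"slide":[0.01,0,0],"angular":[0,0,0]},
  {"slide":[0.02,0,0],"angular":[0,0,0]},
  {"slide":[0.02,0,0],"angular":[0,0,0]},
])

```text
t: 26.18
tcp_pos: [0.4708, 0.1966, 0.0503]
orientation: [0.742, 0.671, 0.0, -0.0]
ft_force: [-1.4, -1.6, 1.4]
gripper_width: 0.007
```

```bash
python3 st.py
```

```text
t 26.175 tcp [0.4708 0.1966 0.0503] turn 1.568 F [-1.4 -1.6  1.4] T [-0.449  0.292 -0.005] w 0.007 tilt [0.     0.0001] q [-0.25  0.62 -0.3   2.    0.32  0.56 -0.87]
```

Request:
send_rows([
  {"slide":[0.01,0,0],"angular":[0,0,0]},
  {"slide":[0.015,0,0],"angular":[0,0,0]},
  {"slide":[0.015,0,0],"angular":[0,0,0]},
])

```text
t: 26.55
tcp_pos: [0.4708, 0.1972, 0.0503]
orientation: [0.742, 0.671, 0.0, -0.0]
ft_force: [-1.7, -3.6, 0.9]
gripper_width: 0.007
```

```bash
python3 st.py
```

```text
t 26.55 tcp [0.4708 0.1972 0.0503] turn 1.568 F [-1.7 -3.6  0.9] T [-0.451  0.262  0.072] w 0.007 tilt [0.     0.0001] q [-0.25  0.62 -0.3   2.    0.32  0.56 -0.87]
```

Request:
send_rows([
  {"slide":[0.01,0,0],"angular":[0,0,0]},
  {"slide":[0.015,0,0],"angular":[0,0,0]},
  {"slide":[0.015,0,0],"angular":[0,0,0]},
])

```text
t: 26.92
tcp_pos: [0.4708, 0.1973, 0.0503]
orientation: [0.742, 0.67, -0.0, 0.0]
ft_force: [-1.8, -5.6, 4.5]
gripper_width: 0.002
```

```bash
python3 st.py
python3 - <<'E'
from h import *
import cv2
a=imaging.get_image("scene")[200:270,115:275,::-1];cv2.imwrite("pics/s7.png",cv2.resize(a,None,fx=5,fy=5,interpolation=cv2.INTER_CUBIC))
E
```

```text
t 26.925 tcp [0.4708 0.1973 0.0503] turn 1.569 F [-1.8 -5.6  4.5] T [-0.928  0.302  0.07 ] w 0.002 tilt [-0.0003 -0.0007] q [-0.25  0.62 -0.3   2.    0.32  0.56 -0.87]
```

View pics/s7.png

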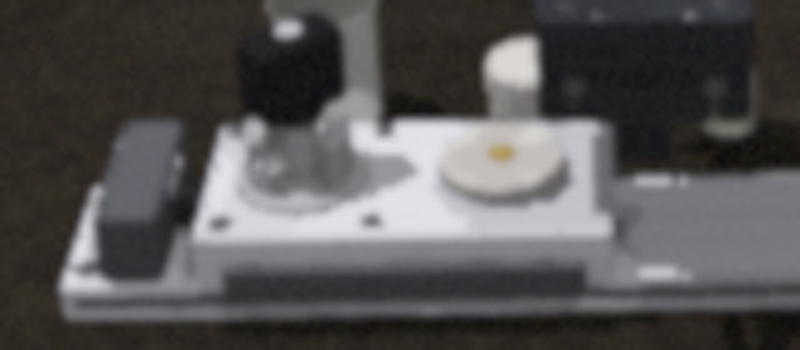

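Contact is clear: force rose from 2.5 to 5.6 N and Tx doubled, and the picture shows the carriage front against the bumper at zoomed (190, 205). I'll retreat straight back, then up.

Request:
send_rows([
  {"slide":[-0.03,0,0],"angular":[0,0,0]},
  {"slide":[-0.1,0,0],"angular":[0,0,0]},
  {"slide":[-0.3,0,0],"angular":[0,0,0]},
  {"slide":[-0.6,0,0],"angular":[0,0,0]},
  {"slide":[-0.9,0,-0.2],"angular":[0,0,0]},
  {"slide":[-1.0,0,-1.0],"angular":[0,0,0]},
  {"slide":[-1.0,0,-2.0],"angular":[0,0,0]},
  {"slide":[-1.0,0,-2.8],"angular":[0,0,0]},
])

```text
t: 27.98
tcp_pos: [0.4671, 0.1571, 0.1642]
orientation: [0.742, 0.67, 0.0, 0.0]
ft_force: [0.4, 0.5, -0.5]
gripper_width: 0.006
```

Request:
send_rows([
  {"slide":[-0.6,0,-0.4],"angular":[0,0,0]},
  {"slide":[-1.5,0,-0.6],"angular":[0,0,0]},
  {"slide":[-2.4,0,-0.6],"angular":[0,0,0]},
  {"slide":[-3,0,-0.6],"angular":[0,0,0]},
  {"slide":[-3,0,-0.6],"angular":[0,0,0]},
  {"slide":[-3,0,-0.6],"angular":[0,0,0]},
])

```text
t: 28.72
tcp_pos: [0.4548, 0.0393, 0.1866]
orientation: [0.742, 0.671, 0.0, 0.0]
ft_force: [-0.0, 0.3, 0.2]
gripper_width: 0.004
```

```bash
python3 st.py
python3 - <<'E'
from h import *
import cv2
a=imaging.get_image("scene")[180:275,115:340,::-1];cv2.imwrite("pics/s8.png",cv2.resize(a,None,fx=3.5,fy=3.5,interpolation=cv2.INTER_CUBIC))
a=imaging.get_image("side")[195:270,155:335,::-1];cv2.imwrite("pics/d8.png",cv2.resize(a,None,fx=4,fy=4,interpolation=cv2.INTER_CUBIC))
c=imaging.get_calibration("wrist")
cv2.imwrite("pics/w8.png",imaging.get_image("wrist")[:,:,::-1])
E
```

```text
t 28.725 tcp [0.4548 0.0393 0.1866] turn 1.568 F [-0.   0.3  0.2] T [-0.047 -0.106  0.043] w 0.004 tilt [0.0006 0.0005] q [ 0.14  0.31 -0.37  2.06  0.16  0.8  -0.43]
```

View pics/s8.png

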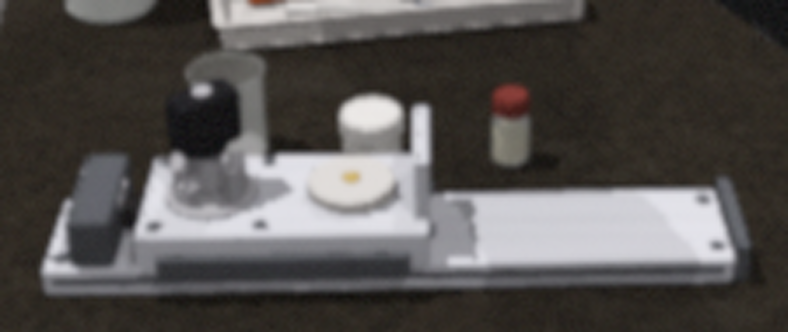

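View pics/d8.png

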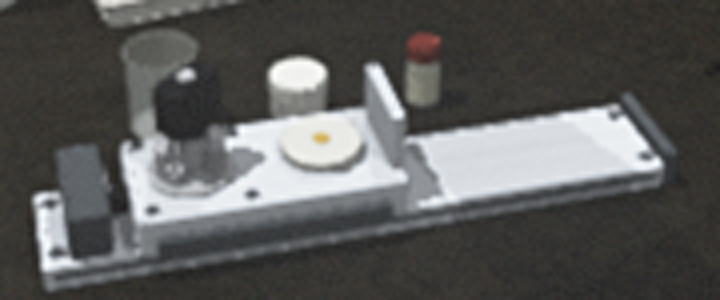

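View pics/w8.png

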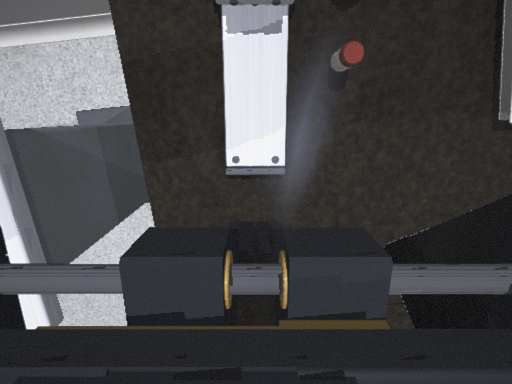

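Run:
```python
from h import *
a=onz("scene",115+560/3.5,190+139/3.5,.049);b=onz("scene",115+351/3.5,180+177/3.5,.049);print("scene travel",np.linalg.norm(a-b))
a=onz("side",155+505/4,195+111/4,.049);b=onz("side",155+321/4,195+139/4,.049);print("side travel",np.linalg.norm(a-b))
for n,p,q in [("scene",(115+420/3.5,180+89/3.5),(155+185/4,195+75/4))]: print("knob dot",tri(ray("scene",*p),ray("side",*q)))
```

```text
scene travel 0.11058099182588112
side travel 0.1099296521517754
knob dot (array([ 1.20875068,  0.1516523 , -0.34792406]), np.float64(0.05111885966684996))
```

Run:
```python
from h import *
print(tri(ray("scene",115+202/3.5,180+91/3.5),ray("side",155+185/4,195+75/4)))
from station import close_job
print(close_job())
```

```text
(array([0.48939412, 0.3216641 , 0.0973802 ]), np.float64(0.0027736725533807657))
the job is handed in; nothing more can be done
None
```

The plunger is parked in its rest notch and the carriage sits against the end stop. I handed the job in at about 29 s of the 72 s allowed; no verdict was reported.

**Plunger:** I lifted it about 11 mm and turned it clockwise until the wall was felt at about 0.88 rad, where the torque peaked at 0.23 N m. I backed off slightly, to about 0.015 rad short of the wall, and lowered it slowly. It settled at about 6.3 mm by the tool position, where 6.5 mm is nominal, and then I released it.

**Carriage:** I pushed it at the push plate with a steady 2–4 N. I stopped when the force rose to 5.6 N at the bumper, then backed away.

**Last checks:**
- **Travel:** the pictures give 0.1106 m (scene camera) and 0.1099 m (side camera), against 0.110 m expected.
- **Loose items:** the pot, vial and beaker look unmoved in the pictures. The parked carriage partly hides the beaker.
- **Knob height:** a two-camera check put the knob top at about 0.097 m, when a parked knob should be about 0.1025 m. I think this check is unreliable, because its rays missed each other by 2.8 mm and the same method read 4 mm low on the locked knob at the start. Adding back those 4 mm gives about 0.1015 m, close to the parked height.

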